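# Load a bearing pedestal into the drilling fixture

## Task

Load the blue bearing pedestal into the drilling fixture, ready for the drill press: set it down on the base plate between the toe block and the open cam, then slide it along the fence so that the end of its foot goes under the toe, and press it firmly home in the pocket with a steady push, flat and square, while the cam is still open. Then turn the red-knobbed cam lever clockwise behind it until the cam is tight and holds the pedestal clamped hard up in the pocket, and let go. Feel for the stops: do not slam, ram or overtighten anything (a proper push is about 15 N), and leave the other things on the bench where they are.

Things in the scene. Friction and masses are not known exactly. Their poses are not given: they have to be found in the camera images.
- pedestal: Blue cast-iron bearing pedestal, 0.65 kg, standing on the bench. Foot 110 mm long (x), 38 wide (y), 12 thick; on its middle a round hub, 52 mm diameter, axis along y at 36 mm height, top at 62 mm, 34 mm over its flat faces (y = -17 and 17), which are where to hold it. Origin: centre of the underside, z up. Same both ways round: either end may go under the toe.
- fixture: Aluminium base plate bolted to the bench, 230 mm long (x), 124 wide (y), 12 thick; origin at the centre of its underside. The pedestal is slid in along its +x, which points to the robot's right, give or take 15 degrees. Toe block, fence and cam sit on its top face and share its axes.
- toe_block: Dark steel block at the plate's +x end, 82 mm wide, 28 high. Origin: on the plate's top face, foot of the middle of the pocket's back wall (x = 0); x points into the wall. The toe overhangs to x = -11 mm; underside 14 mm over the plate. Pocket 40.5 mm wide for the 38 mm foot: from the fence's face (y = -19) to a cheek (y = 21.5) whose last 5 mm flare out 45 degrees.
- home (a point): Where the pedestal's origin lies when it is fully home, against back wall and fence: x = -55, y = 0, z = 0 mm from the toe block's origin, same axes. The pedestal's x then lies along this x, either way round.
- fence: Bright steel strip on the plate, 100 mm long (x), 14 wide, 9 high, running up to the back wall. Origin: foot of the middle of its guiding face, which looks to +y.
- cam (a joint): Turn of the eccentric cam, rad: 0 fully open, growing clockwise from above, end stop 2.36. Disc radius 18 mm, centre 17 mm off the pivot, 3 to 15 mm over the plate. Below 0.37 it reaches at most 11 mm from the pivot towards the toe. It grows tight between 1.55 and 2.0, not alike each time. About 1 N at the knob turns it free; 4 to 5 N is tight, over 7 N too much. It stays where left.
- cam_knob (a point): Centre of the red ball knob (28 mm diameter) on the cam lever, 90 mm from the pivot axis, 56 mm above the bench. At joint 0 the lever points 210 degrees from the fixture's x axis (counter-clockwise from above); turned clockwise it passes the end of the fixture away from the toe.
- cam_pivot (a point): Top of the cam's pivot, on its axis, 27.5 mm above the plate; 140 to 144 mm before the pocket's back wall, on the toe block's middle line (y = 0). The cam is set in slots, so this varies.
- bin: Red open plastic parts bin, 120 x 170 x 60 mm; a bystander. Origin: centre of its underside.
- wrench: Steel wrench, 170 mm long, lying flat; a bystander.
- oil: Yellow oil bottle with a red cap, 52 mm diameter, 130 mm tall; a bystander. Origin: centre of its underside.
- gauge: Dark steel setting block with a bright strip on top, 70 x 45 x 42 mm; a bystander. Origin: centre of its underside.
Mind the look-alikes: they are no part of the job. There is more than one size of the pedestal; the job needs the larger.

How it is judged (in metres and radians):
On the way:
1. with the cam still open, the gripped pedestal is pressed home in the pocket under the toe: foot within 1.5 mm of the back wall, square, and more than 5 N on the toe block (x of pedestal in the frame of toe_block above -0.0565 m and y of pedestal in the frame of toe_block between -0.002 and 0.003 m and angle between the x axis of pedestal and the x axis of toe_block, either way round below 0.05 rad and angle between pedestal's own z axis and vertical below 0.05 rad and value of joint cam below 0.6 rad and contact force between pedestal and toe_block above 5 N and contact force between the fingers and pedestal above 2 N), for 0.3 s.
At the end, for the whole second after the job is handed in: Pedestal at rest, flat on the plate under the toe, foot within 1.5 mm of the back wall, at most 3 mm off the fence, square within 0.05 rad; cam past 1.4 rad and tight: more than 5 N between pedestal and toe block (x of pedestal in the frame of toe_block above -0.0565 m and y of pedestal in the frame of toe_block between -0.002 and 0.003 m and angle between the x axis of pedestal and the x axis of toe_block, either way round below 0.05 rad and angle between pedestal's own z axis and vertical below 0.05 rad and z of pedestal in the frame of toe_block between -0.002 and 0.002 m and value of joint cam above 1.4 rad and contact force between pedestal and toe_block above 5 N and linear speed of pedestal below 0.01 m/s); the robot touches nothing.
It fails at once if the pedestal is rammed or clamped against the toe block with more than 35 N (contact force between pedestal and toe_block above 35 N).
It fails at once if the pedestal is pressed against the fence with more than 35 N (contact force between pedestal and fence above 35 N).
It fails at once if the pedestal is slammed or pressed on the fixture as a whole with more than 75 N (contact force between pedestal and fixture above 75 N).
It fails at once if a bystander (bin, wrench, oil bottle, setting block) is moved more than 20 mm (distance of any of bin, wrench, oil, gauge from where it was at the start of the episode above 0.02 m).
It also fails if it takes over 72 s, if anything falls off the work surface, if the arm or the gripper's body presses on something with over 40 N, if the wrist force passes 120 N, or if a joint passes its speed limit or range.

## Robot

A 6-joint arm with a two-finger parallel gripper is mounted at the origin on the work surface. World frame = base frame: x ahead of the robot, y to its left, z up, the work surface at z = 0. Lengths are in mm, angles in degrees, forces in N, time in s.
With the tool pointing down it reaches from about 325 to 850 mm from the base axis. Payload 15.5 kg.
Tool frame: the origin (TCP) lies between the finger pads; the fingertips stand 17 mm ahead of it and the grasp point (between the pads) lies 2 mm behind it; z points along the fingers, y is the direction in which the jaws open and shut (so a half turn about z gives the same grasp; the last joint's range is limited). The gripper opens to 91 mm and grips with 3 to 60 N. Pads are 32 mm wide; open, the fingers measure 118 mm over their backs; the gripper's body (76 mm by 178 mm) begins 60 mm behind the grasp point.
Start: joints at [-77.722, 28.281, 77.091, -0, 74.628, -5.472], TCP at [190.544, -595.248, 230.915] pointing down, gripper open.
Joint ranges: [-166.48, 166.48], [-47.26, 123.95], [12.59, 153.08], [-70.14, 250.14], [6.76, 159.57], [-176.63, 176.63]. Speed limits (degrees/s): [108.29, 108.29, 147.25, 172.46, 172.46, 172.46].

## Interface

Orientations are given as [roll, pitch, yaw] about the fixed x, y, z axes, in that order (R = Rz(yaw) Ry(pitch) Rx(roll)).
In Python, from bench import ctrl gives the robot as it stands.
- The arm moves only by the tool send_rows, never from a script. Its argument "moves" is a list of rows, each an object with "xyz": the shift along the tool's x, y, z in units of 150 mm (1.0 is 150 mm), a list of three; "delta_rot": the turn, a rotation vector about the tool's x, y, z in units of 45 degrees (1.0 is 45 degrees), a list of three; "grip": the closure, from 0 (fully open) to 1 (shut). In form: [{"xyz": [dx, dy, dz], "delta_rot": [rx, ry, rz], "grip": grip}, ...]. A call has 1 to 10 rows; each row is the pose to reach, as a shift and turn from the pose measured when the call began, along the tool's axes at that moment; what a row does not reach only later rows make up. A row lasts 1/8 s, in which the tool goes at most 62.5 mm and 10.7 degrees, less where a joint would pass 70% of its speed; a pose out of reach is approached as far as the arm can. A call with a number of a shift or a turn outside -1 to 1 is refused whole. A call with a gripper value outside its range is refused whole. The fingers move at their own pace and stop on an object; the grip force is fixed at half the most. Time passes only in rows, so rows that repeat a pose let the fingers close. It gives the time, the measured TCP pose, the force and the opening at its end, in the units of the state.
- ctrl.sense(): the state, without advancing time (a new reading comes with each control period).
- ctrl.grab_frame(name): name is "scene" or "side" or "wrist"; returns a dict with "image" (400x640x3 uint8, blue, green, red), "fx", "fy", "cx", "cy" (pixels), "D" ([k1, k2, p1, p2, k3] as OpenCV has them; the pictures are not rectified), "extrinsics" (4x4, takes a point from world to camera coordinates); the wrist camera has in their place "T_tool_cam" (4x4, takes a point from camera to tool coordinates, whose origin is the TCP and whose axes are the flange's). Camera axes: x right, y down, z forward; pixel columns grow to the right and rows downward; lengths in mm; the calibration is good to about 2 mm. A picture is of the moment at which its call begins: read the wrist's pose just before it. There is no depth.
- ctrl.finish_job(): hands the job in, once; it reports no verdict.
The state is a dict: "t": time; "q": joint angles; "dq": joint speeds; "effort": joint torques, N m; "eef_pos": TCP position; "eef_rot": TCP orientation; "force": force on the tool from outside, world axes, zero at the start; "wrist_torque": the same for the moment, N m; "gripper_width": finger opening in mm.
Only numpy, scipy, OpenCV 4.12 (cv2) and the standard library are available. Lean on these libraries where they do the work, as an engineer would, in place of code of your own. Each camera call takes 0.05 s, during which the arm holds its last target. There are 200 camera calls.

## Working session

There is one attempt and no reset: what is moved stays moved. The work goes in short steps, Python scripts to look and compute and a tool call to move; the robot and the scene stay as the last step left them, time stands still between calls to the robot, and variables do not carry over. Pictures are saved under pics/ and viewed, about 8 in all and at most 12, crops included, and the job is handed in when it is done.

Besides the shell and the picture viewer there is one more tool, called after "Emit:" as name(argument=value, ...), one argument or row to a line, values as JSON. send_rows: Moves the arm, as the interface text tells. Shifts and turns lie within -1 to 1; 1 stands for 150 mm of shift or 45 degrees of turn. Its arguments: {"type":"object","properties":{"moves":{"type":"array"}},"required":["moves"]}

```bash
mkdir -p pics; ls
cat > h.py <<'E'
import numpy as np, cv2
from scipy.spatial.transform import Rotation as R
from bench import ctrl
def grab(n,f):
    s=ctrl.sense(); g=ctrl.grab_frame(n); cv2.imwrite(f'pics/{f}.png',g['image'])
    K=np.array([[g['fx'],0,g['cx']],[0,g['fy'],g['cy']],[0,0,1.]])
    if n=='wrist':
        T=np.eye(4);T[:3,:3]=R.from_euler('xyz',s['eef_rot'],degrees=True).as_matrix();T[:3,3]=s['eef_pos']
        E=np.linalg.inv(T@np.array(g['T_tool_cam']))
    else: E=np.array(g['extrinsics'])
    np.savez(f'pics/{f}.npz',K=K,D=np.array(g['D'],float),E=E)
    return g['image']
def ray(f,uv,z):
    c=np.load(f'pics/{f}.npz');K,D,E=c['K'],c['D'],c['E']
    p=cv2.undistortPoints(np.array(uv,float).reshape(-1,1,2),K,D).reshape(-1,2)
    d=np.c_[p,np.ones(len(p))]@E[:3,:3]; o=-E[:3,:3].T@E[:3,3]
    return o+d*((np.asarray(z,float)-o[2])/d[:,2])[:,None]
def proj(f,P):
    c=np.load(f'pics/{f}.npz');E=c['E']
    return cv2.projectPoints(np.array(P,float).reshape(-1,1,3),cv2.Rodrigues(E[:3,:3])[0],E[:3,3],c['K'],c['D'])[0].reshape(-1,2)
E
python3 - <<'E'
from h import *
a=grab('scene','sc0');b=grab('side','si0');grab('wrist','w0')
print(ctrl.sense())
E
```

```text
pics
{'t': 0.15, 'q': array([-7.77195085e+01,  2.83087484e+01,  7.71187300e+01, -3.55608982e-04,
        7.46268713e+01, -5.47219115e+00]), 'dq': array([-0.017445  , -0.0368056 , -0.16522218, -0.01404057,  0.06704839,
        0.03547725]), 'effort': array([-1.66782695e-03, -8.79197860e+01, -3.82051098e+01,  7.04403897e-02,
        5.02071844e-02, -5.56713178e-05]), 'eef_pos': array([ 190.50743653, -594.97710973,  230.45451373]), 'eef_rot': array([-1.79945865e+02, -4.84170304e-03,  1.77527748e+01]), 'force': array([-0.38310207, -0.55953509,  0.14287794]), 'wrist_torque': array([-0.00970252, -0.05652946, -0.03625906]), 'gripper_width': 91.08005417567317}
```

View pics/sc0.png

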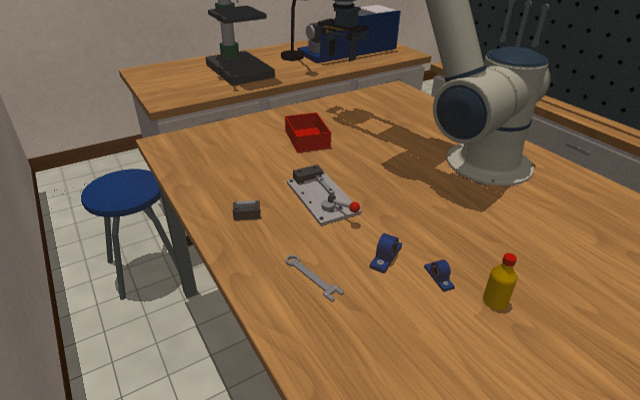

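View pics/si0.png

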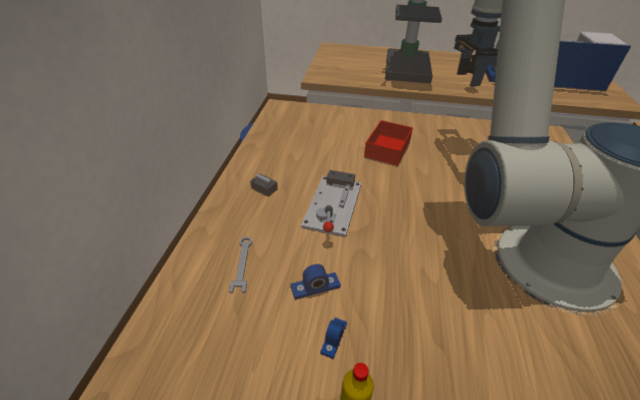

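Scene: the fixture is at (322,193), with the toe block at (307,173) and the knob at (355,207). There are two blue pedestals, at (386,252) and (440,274). The first looks larger, so I'll measure both and enlarge.

Run:
```python
from h import *
for n,uv,z in [('sc0',[(386,240),(441,264),(355,207),(307,173),(307,135),(500,300),(246,212),(330,200)],[62,45,56,40,30,20,20,12]),('si0',[(315,267),(335,322),(328,226),(341,176),(388,145),(357,395),(264,184),(325,213)],[62,45,56,40,30,20,20,12])]:
    print(np.round(ray(n,uv,z)))
a=cv2.imread('pics/sc0.png')[225:300,360:465]; b=cv2.imread('pics/si0.png')[255:360,280:355]
a=cv2.resize(a,None,fx=4,fy=4,interpolation=2);b=cv2.resize(b,None,fx=4,fy=4,interpolation=2)
c=np.zeros((420,720,3),np.uint8);c[:300,:420]=a;c[:,420:]=b;cv2.imwrite('pics/c1.png',c)
```

```text
[[ 587.  190.   62.]
 [ 520.  302.   45.]
 [ 569.   42.   56.]
 [ 578. -186.   40.]
 [ 443. -415.   30.]
 [ 469.  429.   20.]
 [ 799. -128.   20.]
 [ 572.  -69.   12.]]
[[ 576.  173.   62.]
 [ 515.  288.   45.]
 [ 568.   34.   56.]
 [ 564. -201.   40.]
 [ 427. -422.   30.]
 [ 458.  407.   20.]
 [ 789. -143.   20.]
 [ 589.  -59.   12.]]
```

View pics/c1.png

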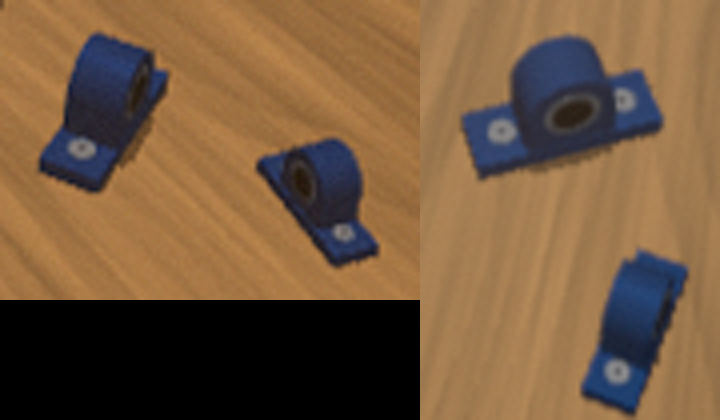

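The upper-left pedestal at scene (386,252) / side (315,285) is clearly the longer and taller one, the smaller is at scene (440,274). It's the one at about (580,180) mm. I'll move towards the fixture and pedestal.

Emit:
send_rows(
  moves=[
    {"xyz": [0.33,-0.33,-0.1],"delta_rot": [0,0,0],"grip": 0},
    {"xyz": [0.66,-0.66,-0.2],"delta_rot": [0,0,0],"grip": 0},
    {"xyz": [1,-1,-0.3],"delta_rot": [0,0,0],"grip": 0},
    {"xyz": [1,-1,-0.3],"delta_rot": [0,0,0],"grip": 0},
  ],
)

```text
t: 0.65
eef_pos: [288.5, -403.8, 276.2]
eef_rot: [-179.9, -0.0, 17.8]
force: [0.1, -0.3, 1.1]
gripper_width: 91.2
```

Emit:
send_rows(
  moves=[
    {"xyz": [0.33,-0.33,-0.1],"delta_rot": [0,0,0],"grip": 0},
    {"xyz": [0.66,-0.66,-0.2],"delta_rot": [0,0,0],"grip": 0},
    {"xyz": [1,-1,-0.3],"delta_rot": [0,0,0],"grip": 0},
    {"xyz": [1,-1,-0.3],"delta_rot": [0,0,0],"grip": 0},
  ],
)

```text
t: 1.15
eef_pos: [386.1, -212.7, 322.1]
eef_rot: [-180.0, -0.1, 17.9]
force: [0.2, -1.0, -0.2]
gripper_width: 91.5
```

Emit:
send_rows(
  moves=[
    {"xyz": [0.33,-0.33,-0.1],"delta_rot": [0,0,0],"grip": 0},
    {"xyz": [0.66,-0.66,-0.2],"delta_rot": [0,0,0],"grip": 0},
    {"xyz": [1,-0.8,-0.3],"delta_rot": [0,0,0],"grip": 0},
    {"xyz": [1,-0.8,-0.3],"delta_rot": [0,0,0],"grip": 0},
    {"xyz": [1,-0.8,-0.3],"delta_rot": [0,0,0],"grip": 0},
  ],
)

```text
t: 1.78
eef_pos: [491.9, -52.0, 367.0]
eef_rot: [-180.0, -0.0, 18.0]
force: [0.1, -0.3, -0.5]
gripper_width: 91.5
```

Run:
```python
from h import *
im=grab('wrist','w1');print(ctrl.sense()['eef_pos'],ctrl.sense()['eef_rot'],np.round(np.array(ctrl.grab_frame('wrist')['T_tool_cam']),3).tolist())
```

```text
[491.27434846 -52.7163351  366.82264223] [-1.79949776e+02  3.09624186e-03  1.79630797e+01] [[-0.002, -0.969, -0.248, 69.101], [1.0, -0.002, -0.001, 0.594], [0.001, -0.248, 0.969, -154.244], [0.0, 0.0, 0.0, 1.0]]
```

View pics/w1.png

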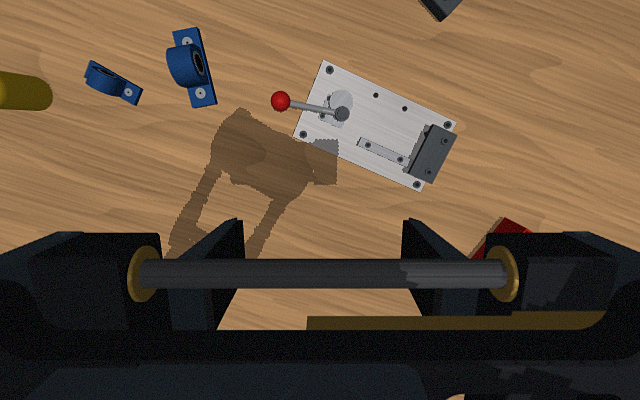

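The wrist view shows everything: plate corners (325,60), (456,122), (420,191), (293,137); pivot (342,114); knob (281,101); large pedestal foot (173,32) to (217,104).

Run:
```python
from h import *
c=ray('w1',[(325,60),(456,122),(420,191),(293,137)],[12]*4);print(c.round(1),c.mean(0).round(1),[np.linalg.norm(c[i]-c[i-1]).round(1) for i in range(4)])
m=lambda a:np.degrees(np.arctan2(a[1],a[0])).round(2)
print('yaw',m(c[1]-c[0]),m(c[2]-c[3]),m(c[0]-c[3])-90,m(c[1]-c[2])-90)
p=ray('w1',[(342,114),(281,101)],[39.5,56]);print(p.round(1),np.linalg.norm((p[1]-p[0])[:2]),m(p[1]-p[0]))
f=ray('w1',[(173,32),(197,27),(217,104),(194,108)],[12]*4);print(f.round(1),f.mean(0).round(1),[np.linalg.norm(f[i]-f[i-1]).round(1) for i in range(4)],m(f[2]-f[1]),m(f[3]-f[0]))
g=ray('w1',[(87,62),(99,60),(143,88),(136,105)],[9]*4);print(g.round(),m(g[2]-g[1]))
im=cv2.imread('pics/w1.png')
o=np.zeros((560,800,3),np.uint8);o[:,:]=cv2.resize(im[50:200,280:480],(800,600),interpolation=2)[:560];cv2.imwrite('pics/c2.png',o)
cv2.imwrite('pics/c3.png',cv2.resize(im[15:120,70:230],None,fx=5,fy=5,interpolation=2))
```

```text
[[ 646.8   -5.7   12. ]
 [ 624.5 -229.9   12. ]
 [ 504.  -218.2   12. ]
 [ 523.2    7.7   12. ]] [ 574.6 -111.5   12. ] [np.float64(124.3), np.float64(225.3), np.float64(121.0), np.float64(226.8)]
yaw -95.69 -94.87 -96.18 -95.52
[[579.4 -53.9  39.5]
 [568.9  34.8  56. ]] 89.33426998076976 96.78
[[614.3 219.7  12. ]
 [631.7 187.4  12. ]
 [535.  134.6  12. ]
 [518.2 167.4  12. ]] [574.8 177.3  12. ] [np.float64(109.4), np.float64(36.7), np.float64(110.1), np.float64(36.9)] -151.34 -151.42
[[534. 338.   9.]
 [542. 321.   9.]
 [523. 250.   9.]
 [494. 256.   9.]] -105.33
```

View pics/c3.png

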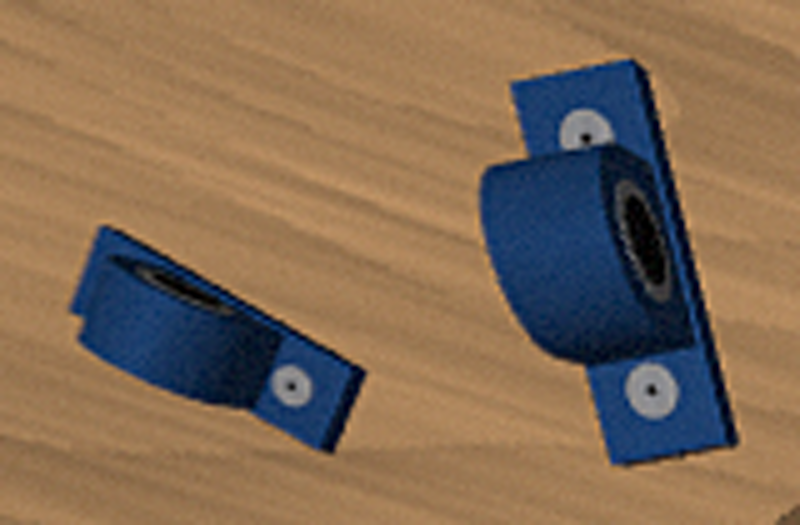

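View pics/c2.png

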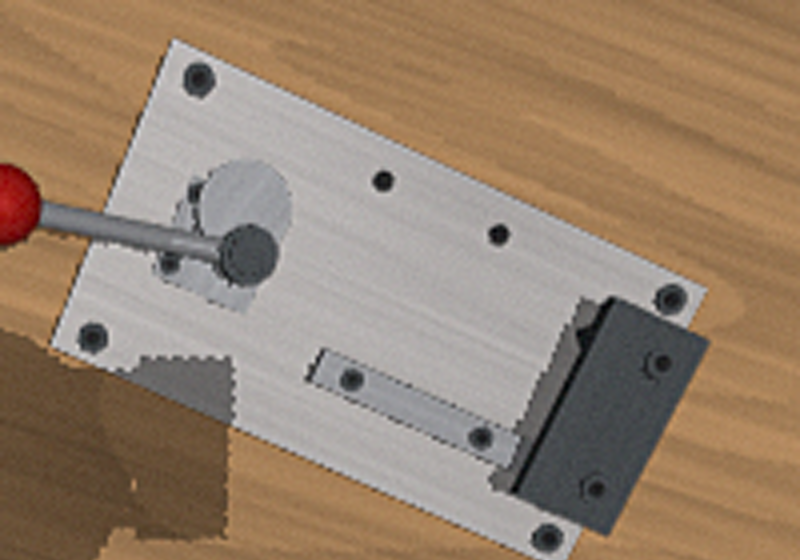

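The crops confirm that the target is the right-hand, larger one. Foot corners in the crop are (512,84), (632,60), (722,446), (613,465). The fixture crop shows the fence guiding edge from (327,350) to (522,432), the toe front edge from (612,297) to (515,492), and the cam open.

```bash
cat > m.py <<'E'
from h import *
m=lambda a:np.degrees(np.arctan2(a[1],a[0])).round(2)
W=lambda uv,s,o,z:ray('w1',(np.array(uv)+.5)/s-.5+np.array(o),[z]*len(uv))
f=W([(512,84),(632,60),(722,446),(613,465)],5,(70,15),12)
print('ped',f.round(1).tolist(),f.mean(0).round(1),[np.linalg.norm(f[i]-f[i-1]).round(1) for i in range(4)],m(f[2]-f[1]),m(f[3]-f[0]))
o=(280,50)
c=W([(173,40),(708,290),(50,348)],4,o,12);print('plate',c.round(1).tolist(),np.linalg.norm(c[1]-c[0]),np.linalg.norm(c[2]-c[0]),m(c[1]-c[0]),m(c[0]-c[2])-90)
fe=W([(327,350),(522,432),(305,380)],4,o,21);print('fence yaw',m(fe[1]-fe[0]),np.linalg.norm(fe[2]-fe[0]))
t=W([(612,297),(515,492),(709,342),(612,535)],4,o,40);print('toe yaw',m(t[2]-t[0]),m(t[3]-t[1]),m(t[0]-t[1])-90,m(t[2]-t[3])-90,np.linalg.norm(t[0]-t[1]),np.linalg.norm(t[2]-t[0]))
pv=W([(248,255)],4,o,39.5)[0]
yaw=-95.5;x=np.array([np.cos(np.radians(yaw)),np.sin(np.radians(yaw))]);y=np.array([-x[1],x[0]])
print('pivot',pv)
F=lambda p:(round(float((p[:2]-pv[:2])@x),1),round(float((p[:2]-pv[:2])@y),1))
print('in pivot frame: plate',[F(p) for p in c],'fence',[F(p) for p in fe],'toe',[F(p) for p in t])
print('plate centre',c[1:].mean(0))
E
python3 m.py
```

```text
ped [[614.6, 221.3, 12.0], [631.7, 188.9, 12.0], [533.9, 139.1, 12.0], [517.9, 170.2, 12.0]] [574.5 179.8  12. ] [np.float64(109.4), np.float64(36.6), np.float64(109.8), np.float64(35.0)] -153.02 -152.14
plate [[646.3, -2.5, 12.0], [624.6, -230.9, 12.0], [523.4, 9.2, 12.0]] 229.46902114534223 123.50380490495182 -95.43 -95.42
fence yaw -94.19 14.236374844297327
toe yaw -95.46 -95.48 -95.16 -94.28 79.53649337511561 41.26213831897364
pivot [580.08560707 -53.10062722  39.5       ]
in pivot frame: plate [(-56.7, 61.1), (172.7, 61.4), (-56.6, -62.4)] fence [(43.8, -19.4), (128.5, -17.4), (40.8, -33.3)] toe [(130.6, 40.2), (131.1, -39.3), (171.8, 40.2), (173.5, -39.3)]
plate centre [ 573.98035823 -110.85282234   12.        ]
```

Emit:
send_rows(
  moves=[
    {"xyz": [-0.1,0.27,0.4],"delta_rot": [0,0,0],"grip": 0},
    {"xyz": [-0.2,0.54,0.8],"delta_rot": [0,0,0],"grip": 0},
    {"xyz": [-0.2,0.54,0.9],"delta_rot": [0,0,0],"grip": 0},
    {"xyz": [-0.2,0.54,0.9],"delta_rot": [0,0,0],"grip": 0},
    {"xyz": [-0.2,0.54,0.9],"delta_rot": [0,0,0],"grip": 0},
  ],
)

```text
t: 2.5
eef_pos: [487.4, -139.6, 233.1]
eef_rot: [-180.0, -0.0, 17.9]
force: [0.6, -0.2, 0.4]
gripper_width: 91.2
```

Run:
```python
from h import *
im=grab('wrist','w2');print(ctrl.sense()['eef_pos'],ctrl.sense()['eef_rot'])
print(proj('w2',[(580,-53,39.5),(569,35,56),(646,-2,12),(624,-231,12),(501,-219,12)]).round())
cv2.imwrite('pics/c4.png',cv2.resize(im[0:230,200:520],None,fx=2.5,fy=2.5,interpolation=2))
```

```text
[ 487.79171336 -139.39268084  233.35504242] [ 1.79975851e+02 -9.10598243e-02  1.78963181e+01]
[[270.  78.]
 [178.  58.]
 [245.   4.]
 [436.  93.]
 [387. 191.]]
```

View pics/c4.png

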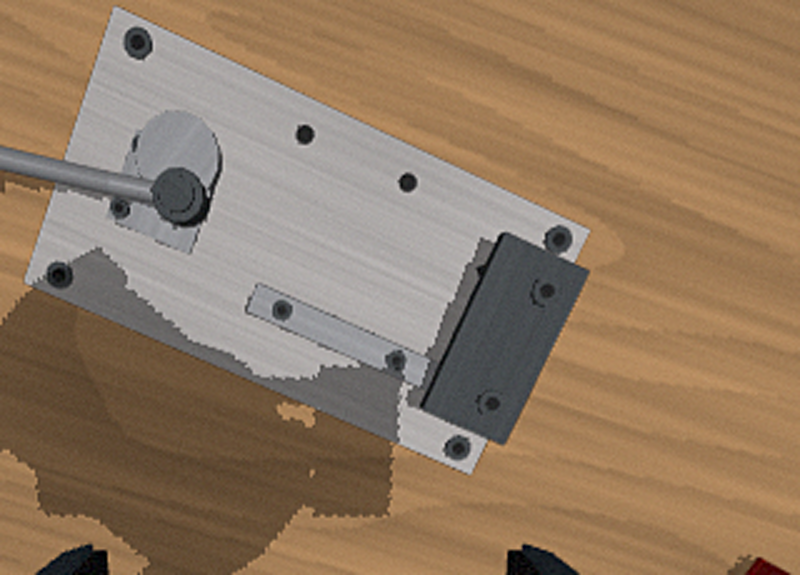

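The closer view shows plate corners at crop (114,7), (590,231), (26,283), (471,474), the fence edge from (258,284) to (429,358), and the pivot at (179,194).

Run:
```python
from h import *
m=lambda a:np.degrees(np.arctan2(a[1],a[0])).round(2)
W=lambda uv,z:ray('w2',(np.array(uv)+.5)/2.5-.5+np.array([200,0]),[z]*len(uv))
c=W([(114,7),(590,231),(26,283),(471,474)],12);print('plate',c.round(1).tolist(),c.mean(0).round(1),m(c[1]-c[0]),m(c[3]-c[2]),m(c[0]-c[2])-90,m(c[1]-c[3])-90,np.linalg.norm(c[1]-c[0]),np.linalg.norm(c[3]-c[2]),np.linalg.norm(c[2]-c[0]))
fe=W([(258,284),(429,358),(248,310)],21);print('fence yaw',m(fe[1]-fe[0]),np.linalg.norm(fe[2]-fe[0]))
t=W([(503,234),(422,407),(589,269),(502,444)],40);print('toe yaw',m(t[2]-t[0]),m(t[0]-t[1])-90,np.linalg.norm(t[0]-t[1]))
pv=W([(180,193)],39.5)[0];print('pivot',pv)
yaw=-95.4;x=np.array([np.cos(np.radians(yaw)),np.sin(np.radians(yaw))]);y=np.array([-x[1],x[0]])
O=c.mean(0)[:2]
F=lambda p:(round(float((p[:2]-O)@x),1),round(float((p[:2]-O)@y),1))
print('in plate frame:',[F(p) for p in c],'fence',[F(p) for p in fe],'toe',[F(p) for p in t],'piv',F(pv))
```

```text
plate [[647.2, -2.3, 12.0], [625.4, -230.5, 12.0], [525.1, 8.4, 12.0], [503.4, -218.9, 12.0]] [ 575.3 -110.8   12. ] -95.47 -95.43 -95.02 -95.44 229.27261187430113 228.3648430943407 122.62416192337083
fence yaw -94.98 12.289020269384986
toe yaw -92.87 -95.64 79.18358187459668
pivot [581.92383811 -54.03007167  39.5       ]
in plate frame: [(-114.8, 61.4), (114.5, 61.1), (-114.0, -61.2), (114.4, -61.3)] fence [(-14.7, -19.6), (70.1, -19.0), (-14.6, -31.9)] toe [(73.6, 39.6), (73.3, -39.6), (113.5, 41.3), (113.3, -40.5)] piv (-57.1, 1.3)
```

Emit:
send_rows(
  moves=[
    {"xyz": [0.2,-0.32,0],"delta_rot": [0,0,0],"grip": 0},
    {"xyz": [0.4,-0.64,0],"delta_rot": [0,0,0],"grip": 0},
    {"xyz": [0.6,-0.96,0],"delta_rot": [0,0,0],"grip": 0},
  ],
)

```text
t: 2.92
eef_pos: [530.0, 27.5, 235.3]
eef_rot: [179.9, -0.3, 17.9]
force: [0.7, -0.0, 0.1]
gripper_width: 91.3
```

Emit:
send_rows(
  moves=[
    {"xyz": [0.2,-0.3,0.2],"delta_rot": [0,0,-0.1],"grip": 0},
    {"xyz": [0.4,-0.6,0.3],"delta_rot": [0,0,-0.21],"grip": 0},
    {"xyz": [0.6,-0.9,0.4],"delta_rot": [0,0,-0.21],"grip": 0},
    {"xyz": [0.6,-0.9,0.4],"delta_rot": [0,0,-0.21],"grip": 0},
    {"xyz": [0.6,-0.9,0.4],"delta_rot": [0,0,-0.21],"grip": 0},
  ],
)

```text
t: 3.55
eef_pos: [574.5, 184.1, 176.7]
eef_rot: [179.8, -0.3, 27.4]
force: [0.1, 0.4, -0.3]
gripper_width: 91.2
```

```bash
cat > go.py <<'E'
import sys
from h import *
# target x y z yaw -> tool-frame move units
t=np.array(list(map(float,sys.argv[1:5])));s=ctrl.sense()
Rm=R.from_euler('xyz',s['eef_rot'],degrees=True)
G=R.from_euler('xyz',[180,0,t[3]],degrees=True)
print('pos',s['eef_pos'].round(1),s['eef_rot'].round(2),'F',s['force'].round(1),'w',round(s['gripper_width'],1),'t',s['t'])
print('xyz',(Rm.inv().apply(t[:3]-s['eef_pos'])/150).round(3),'rot',((Rm.inv()*G).as_rotvec(degrees=True)/45).round(3))
E
python3 go.py 574.5 179.8 37 27.4
```

```text
pos [574.5 184.1 176.7] [179.84  -0.31  27.44] F [ 0.1  0.4 -0.3] w 91.2 t 3.55
xyz [-0.018  0.023  0.931] rot [ 0.004 -0.007  0.001]
```

Emit:
send_rows(
  moves=[
    {"xyz": [-0.018,0.023,0.3],"delta_rot": [0.004,-0.007,0],"grip": 0},
    {"xyz": [-0.018,0.023,0.6],"delta_rot": [0.004,-0.007,0],"grip": 0},
    {"xyz": [-0.018,0.023,0.85],"delta_rot": [0.004,-0.007,0],"grip": 0},
    {"xyz": [-0.018,0.023,0.93],"delta_rot": [0.004,-0.007,0],"grip": 0},
    {"xyz": [-0.018,0.023,0.93],"delta_rot": [0.004,-0.007,0],"grip": 0},
    {"xyz": [-0.018,0.023,0.93],"delta_rot": [0.004,-0.007,0],"grip": 0},
  ],
)

```text
t: 4.3
eef_pos: [575.5, 179.8, 38.9]
eef_rot: [180.0, -0.1, 27.4]
force: [0.8, 0.0, 1.2]
gripper_width: 91.2
```

```bash
python3 go.py 574.5 179.8 37 27.4
python3 - <<'E'
from h import *
im=grab('wrist','w3');s=grab('side','si3')
o=np.zeros((400,800,3),np.uint8);o[:,:640]=im;o[:160,640:]=cv2.resize(s[245:325,275:355],(160,160));cv2.imwrite('pics/c5.png',o)
E
```

```text
pos [575.5 179.8  38.9] [ 1.7998e+02 -1.3000e-01  2.7430e+01] F [0.8 0.  1.2] w 91.2 t 4.3
xyz [-0.006 -0.003  0.013] rot [ 0.    -0.003  0.001]
```

View pics/c5.png

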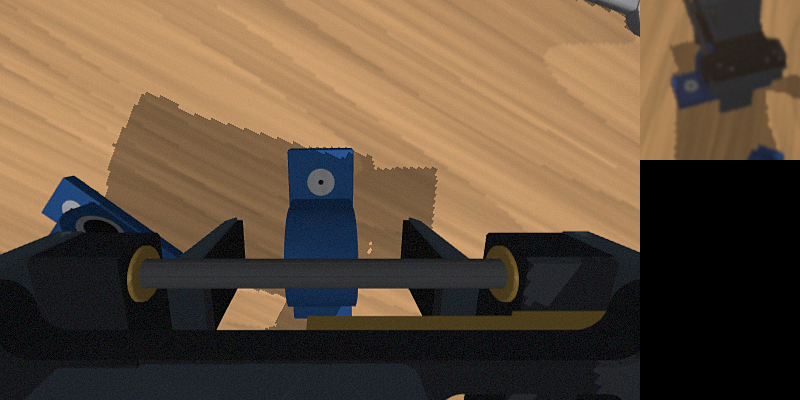

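Fingers straddle the pedestal squarely. The foot's far end is at (288..354,149), which I use to check the lengthwise offset while closing.

Run:
```python
from h import *
s=ctrl.sense();Rm=R.from_euler('xyz',s['eef_rot'],degrees=True)
print(Rm.inv().apply(ray('w3',[(288,149),(320.5,149),(354,149),(290,200),(357,200)],[12]*5)-s['eef_pos']).round(1))
```

```text
[[ 54.9 -19.2  26.8]
 [ 54.9  -0.6  26.8]
 [ 54.9  18.6  26.8]
 [ 24.9 -18.8  26.7]
 [ 24.8  21.1  26.8]]
```

Emit:
send_rows(
  moves=[
    {"xyz": [0,0,0.013],"delta_rot": [0,0,0],"grip": 1},
    {"xyz": [0,0,0.013],"delta_rot": [0,0,0],"grip": 1},
    {"xyz": [0,0,0.013],"delta_rot": [0,0,0],"grip": 1},
    {"xyz": [0,0,0.013],"delta_rot": [0,0,0],"grip": 1},
    {"xyz": [0,0,0.013],"delta_rot": [0,0,0],"grip": 1},
    {"xyz": [0,0,0.013],"delta_rot": [0,0,0],"grip": 1},
    {"xyz": [0,0,0.013],"delta_rot": [0,0,0],"grip": 1},
    {"xyz": [0,0,0.013],"delta_rot": [0,0,0],"grip": 1},
  ],
)

```text
t: 5.4
eef_pos: [575.3, 179.9, 36.7]
eef_rot: [180.0, -0.1, 27.4]
force: [-1.0, 1.4, -0.3]
gripper_width: 33.9
```

Gripped at 33.9 mm; the foot end is at 54.9 mm from the TCP, so it's centred. Lifting.

Emit:
send_rows(
  moves=[
    {"xyz": [0,0,-0.1],"delta_rot": [0,0,0],"grip": 1},
    {"xyz": [0,0,-0.3],"delta_rot": [0,0,0],"grip": 1},
    {"xyz": [0,0,-0.6],"delta_rot": [0,0,0],"grip": 1},
    {"xyz": [0,0,-0.75],"delta_rot": [0,0,0],"grip": 1},
  ],
)

```text
t: 5.9
eef_pos: [575.6, 179.9, 152.2]
eef_rot: [179.9, -0.3, 27.4]
force: [-0.1, 0.9, -6.3]
gripper_width: 34.0
```

Emit:
send_rows(
  moves=[
    {"xyz": [-0.15,0.25,0],"delta_rot": [0,0,-0.2],"grip": 1},
    {"xyz": [-0.3,0.5,0],"delta_rot": [0,0,-0.4],"grip": 1},
    {"xyz": [-0.4,0.75,0],"delta_rot": [0,0,-0.6],"grip": 1},
    {"xyz": [-0.5,0.95,0],"delta_rot": [0,0,-0.8],"grip": 1},
    {"xyz": [-0.5,0.95,0],"delta_rot": [0,0,-0.9],"grip": 1},
    {"xyz": [-0.5,0.95,0],"delta_rot": [0,0,-0.9],"grip": 1},
  ],
)

```text
t: 6.65
eef_pos: [574.5, 18.6, 152.5]
eef_rot: [179.8, -0.2, 67.9]
force: [-0.7, -0.0, -6.1]
gripper_width: 34.0
```

```bash
python3 go.py 575.1 -124.9 145 84.6
```

```text
pos [574.5  18.6 152.5] [ 1.798e+02 -1.600e-01  6.787e+01] F [-0.7 -0.  -6.1] w 34.0 t 6.65
xyz [-0.885  0.364  0.049] rot [ 0.005 -0.003 -0.372]
```

Emit:
send_rows(
  moves=[
    {"xyz": [-0.3,0.12,0],"delta_rot": [0.005,-0.003,-0.2],"grip": 1},
    {"xyz": [-0.6,0.25,0.02],"delta_rot": [0.005,-0.003,-0.37],"grip": 1},
    {"xyz": [-0.885,0.364,0.05],"delta_rot": [0.005,-0.003,-0.372],"grip": 1},
    {"xyz": [-0.885,0.364,0.05],"delta_rot": [0.005,-0.003,-0.372],"grip": 1},
    {"xyz": [-0.885,0.364,0.05],"delta_rot": [0.005,-0.003,-0.372],"grip": 1},
  ],
)

```text
t: 7.28
eef_pos: [574.9, -124.4, 145.0]
eef_rot: [-180.0, -0.0, 84.5]
force: [-0.2, 0.4, -5.8]
gripper_width: 34.0
```

```bash
python3 go.py 575.1 -124.9 51.5 84.6
```

```text
pos [ 574.9 -124.4  145. ] [-1.7998e+02 -1.0000e-02  8.4520e+01] F [-0.2  0.4 -5.8] w 34.0 t 7.275
xyz [-0.003  0.002  0.623] rot [-0.    -0.    -0.002]
```

Emit:
send_rows(
  moves=[
    {"xyz": [-0.003,0.002,0.2],"delta_rot": [0,0,-0.002],"grip": 1},
    {"xyz": [-0.003,0.002,0.35],"delta_rot": [0,0,-0.002],"grip": 1},
    {"xyz": [-0.003,0.002,0.48],"delta_rot": [0,0,-0.002],"grip": 1},
    {"xyz": [-0.003,0.002,0.55],"delta_rot": [0,0,-0.002],"grip": 1},
    {"xyz": [-0.003,0.002,0.59],"delta_rot": [0,0,-0.002],"grip": 1},
    {"xyz": [-0.003,0.002,0.61],"delta_rot": [0,0,-0.002],"grip": 1},
    {"xyz": [-0.003,0.002,0.61],"delta_rot": [0,0,-0.002],"grip": 1},
  ],
)

```text
t: 8.15
eef_pos: [575.3, -124.9, 53.8]
eef_rot: [180.0, -0.0, 84.6]
force: [-0.6, 0.5, -6.4]
gripper_width: 33.6
```

```bash
python3 go.py 575.1 -124.9 48.9 84.6
python3 - <<'E'
from h import *
im=grab('wrist','w4');s=grab('side','si4');c=grab('scene','sc4')
o=np.zeros((600,800,3),np.uint8);o[:300,:480]=cv2.resize(im,(480,300));o[:300,480:800]=cv2.resize(s[165:240,295:375],(320,300),interpolation=2);o[300:,:500]=cv2.resize(c[160:232,270:390],(500,300),interpolation=2);cv2.imwrite('pics/c6.png',o)
E
```

```text
pos [ 575.3 -124.9   53.8] [ 1.800e+02 -1.000e-02  8.461e+01] F [-0.6  0.5 -6.4] w 33.6 t 8.15
xyz [-0.    -0.002  0.033] rot [ 0. -0.  0.]
```

View pics/c6.png

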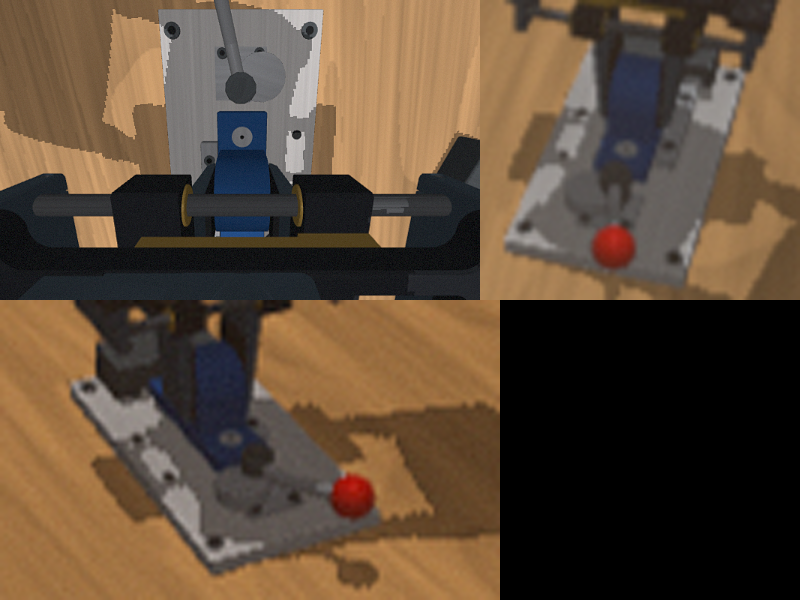

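The pedestal hovers between the toe and the cam, foot end at wrist crop (218..266,112) and pivot at (240,88). I'll check clearances.

Run:
```python
from h import *
s=ctrl.sense();Rm=R.from_euler('xyz',s['eef_rot'],degrees=True)
k=1/.75
q=[(240*k,88*k),(218*k,112*k),(266*k,112*k),(160*k,11*k),(322*k,11*k),(202*k,142*k)]
print(Rm.inv().apply(ray('w4',q,[39.5,29,29,12,12,21])-s['eef_pos']).round(1))
```

```text
[[ 72.   -1.4  14.5]
 [ 54.8 -18.2  25. ]
 [ 54.7  18.   25. ]
 [128.3 -61.3  42. ]
 [128.   59.9  42. ]
 [ 30.1 -32.6  33. ]]
```

Emit:
send_rows(
  moves=[
    {"xyz": [0,0.006,0.01],"delta_rot": [0,0,0],"grip": 1},
    {"xyz": [0,0.006,0.02],"delta_rot": [0,0,0],"grip": 1},
    {"xyz": [0,0.006,0.028],"delta_rot": [0,0,0],"grip": 1},
    {"xyz": [0,0.006,0.032],"delta_rot": [0,0,0],"grip": 1},
    {"xyz": [0,0.006,0.034],"delta_rot": [0,0,0],"grip": 1},
    {"xyz": [0,0.006,0.034],"delta_rot": [0,0,0],"grip": 1},
  ],
)

```text
t: 9.05
eef_pos: [576.3, -125.1, 48.9]
eef_rot: [180.0, -0.0, 84.6]
force: [-0.1, 0.1, -7.0]
gripper_width: 33.9
```

Emit:
send_rows(
  moves=[
    {"xyz": [0,0,0.003],"delta_rot": [0,0,0],"grip": 1},
    {"xyz": [0,0,0.005],"delta_rot": [0,0,0],"grip": 1},
    {"xyz": [0,0,0.006],"delta_rot": [0,0,0],"grip": 1},
    {"xyz": [0,0,0.006],"delta_rot": [0,0,0],"grip": 1},
  ],
)

```text
t: 9.55
eef_pos: [576.3, -125.2, 48.7]
eef_rot: [180.0, 0.0, 84.6]
force: [-4.3, 0.7, 9.2]
gripper_width: 33.8
```

Emit:
send_rows(
  moves=[
    {"xyz": [-0.007,0,0],"delta_rot": [0,0,0],"grip": 1},
    {"xyz": [-0.014,0,0],"delta_rot": [0,0,0],"grip": 1},
    {"xyz": [-0.021,0,0],"delta_rot": [0,0,0],"grip": 1},
    {"xyz": [-0.028,0,0],"delta_rot": [0,0,0],"grip": 1},
    {"xyz": [-0.035,0,0],"delta_rot": [0,0,0],"grip": 1},
    {"xyz": [-0.042,0,0],"delta_rot": [0,0,0],"grip": 1},
    {"xyz": [-0.049,0,0],"delta_rot": [0,0,0],"grip": 1},
  ],
)

```text
t: 10.42
eef_pos: [575.6, -132.6, 48.7]
eef_rot: [180.0, 0.0, 84.6]
force: [-0.3, 2.6, -0.7]
gripper_width: 34.0
```

Emit:
send_rows(
  moves=[
    {"xyz": [-0.007,0,0],"delta_rot": [0,0,0],"grip": 1},
    {"xyz": [-0.014,0,0],"delta_rot": [0,0,0],"grip": 1},
    {"xyz": [-0.021,0,0],"delta_rot": [0,0,0],"grip": 1},
    {"xyz": [-0.028,0,0],"delta_rot": [0,0,0],"grip": 1},
    {"xyz": [-0.035,0,0],"delta_rot": [0,0,0],"grip": 1},
  ],
)

```text
t: 11.05
eef_pos: [575.1, -137.8, 48.7]
eef_rot: [180.0, 0.0, 84.6]
force: [-0.1, 2.5, -0.7]
gripper_width: 33.9
```

Emit:
send_rows(
  moves=[
    {"xyz": [0,-0.003,0],"delta_rot": [0,0,0],"grip": 1},
    {"xyz": [0,-0.006,0],"delta_rot": [0,0,0],"grip": 1},
    {"xyz": [0,-0.006,0],"delta_rot": [0,0,0],"grip": 1},
  ],
)

```text
t: 11.42
eef_pos: [574.4, -138.0, 48.8]
eef_rot: [179.9, 0.0, 84.6]
force: [2.1, -1.4, -3.0]
gripper_width: 34.2
```

Emit:
send_rows(
  moves=[
    {"xyz": [0,-0.003,0],"delta_rot": [0,0,0],"grip": 1},
    {"xyz": [0,-0.006,0],"delta_rot": [0,0,0],"grip": 1},
    {"xyz": [0,-0.006,0],"delta_rot": [0,0,0],"grip": 1},
  ],
)

```text
t: 11.8
eef_pos: [573.5, -138.0, 48.8]
eef_rot: [179.9, 0.0, 84.6]
force: [1.0, -0.6, -2.0]
gripper_width: 33.9
```

Emit:
send_rows(
  moves=[
    {"xyz": [-0.003,0,0.001],"delta_rot": [0,0,0],"grip": 1},
    {"xyz": [-0.006,0,0.001],"delta_rot": [0,0,0],"grip": 1},
    {"xyz": [-0.009,0,0.001],"delta_rot": [0,0,0],"grip": 1},
    {"xyz": [-0.012,0,0.001],"delta_rot": [0,0,0],"grip": 1},
  ],
)

```text
t: 12.3
eef_pos: [573.2, -139.5, 48.7]
eef_rot: [179.9, 0.0, 84.6]
force: [0.0, 4.4, 3.3]
gripper_width: 33.7
```

Emit:
send_rows(
  moves=[
    {"xyz": [-0.003,0,0],"delta_rot": [0,0,0],"grip": 1},
    {"xyz": [-0.005,0,0],"delta_rot": [0,0,0],"grip": 1},
    {"xyz": [-0.007,0,0],"delta_rot": [0,0,0],"grip": 1},
    {"xyz": [-0.009,0,0],"delta_rot": [0,0,0],"grip": 1},
  ],
)

```text
t: 12.8
eef_pos: [573.1, -140.1, 48.8]
eef_rot: [180.0, -0.0, 84.6]
force: [1.8, 13.5, 3.6]
gripper_width: 33.9
```

Wall reached: fy is 13.5 N at y = -140.1, against the expected -140.7. Now a steady push of about 15 N.

Emit:
send_rows(
  moves=[
    {"xyz": [-0.006,0,0],"delta_rot": [0,0,0],"grip": 1},
    {"xyz": [-0.006,0,0],"delta_rot": [0,0,0],"grip": 1},
    {"xyz": [-0.006,0,0],"delta_rot": [0,0,0],"grip": 1},
    {"xyz": [-0.006,0,0],"delta_rot": [0,0,0],"grip": 1},
  ],
)

```text
t: 13.3
eef_pos: [573.0, -140.1, 48.7]
eef_rot: [180.0, -0.1, 84.6]
force: [2.6, 12.9, 3.3]
gripper_width: 33.7
```

Emit:
send_rows(
  moves=[
    {"xyz": [-0.006,-0.003,0],"delta_rot": [0,0,0],"grip": 1},
    {"xyz": [-0.006,-0.006,0],"delta_rot": [0,0,0],"grip": 1},
    {"xyz": [-0.006,-0.006,0],"delta_rot": [0,0,0],"grip": 1},
    {"xyz": [-0.006,-0.006,0],"delta_rot": [0,0,0],"grip": 1},
  ],
)

```text
t: 13.8
eef_pos: [572.9, -140.2, 48.8]
eef_rot: [179.9, -0.2, 84.6]
force: [7.5, 12.8, -0.5]
gripper_width: 33.9
```

Emit:
send_rows(
  moves=[
    {"xyz": [-0.007,0,0],"delta_rot": [0,0,0],"grip": 1},
    {"xyz": [-0.007,0,0],"delta_rot": [0,0,0],"grip": 1},
    {"xyz": [-0.007,0,0],"delta_rot": [0,0,0],"grip": 1},
    {"xyz": [-0.007,0,0],"delta_rot": [0,0,0],"grip": 1},
    {"xyz": [-0.007,0,0],"delta_rot": [0,0,0],"grip": 1},
  ],
)

```text
t: 14.42
eef_pos: [573.0, -140.2, 48.9]
eef_rot: [179.9, -0.2, 84.6]
force: [3.8, 14.9, 2.8]
gripper_width: 33.9
```

Emit:
send_rows(
  moves=[
    {"xyz": [0,0,0],"delta_rot": [0,0,0],"grip": 1},
    {"xyz": [0,0,0],"delta_rot": [0,0,0],"grip": 0.6},
    {"xyz": [0,0,0],"delta_rot": [0,0,0],"grip": 0.4},
    {"xyz": [0,0,0],"delta_rot": [0,0,0],"grip": 0.4},
    {"xyz": [0,0,0],"delta_rot": [0,0,0],"grip": 0.4},
  ],
)

```text
t: 15.05
eef_pos: [573.0, -140.3, 48.9]
eef_rot: [179.9, -0.2, 84.6]
force: [-0.4, -0.7, 0.1]
gripper_width: 54.9
```

Emit:
send_rows(
  moves=[
    {"xyz": [0,0,-0.1],"delta_rot": [0,0,0],"grip": 0.4},
    {"xyz": [0,0,-0.4],"delta_rot": [0,0,0],"grip": 0.4},
    {"xyz": [0,0,-0.8],"delta_rot": [0,0,0],"grip": 0.5},
    {"xyz": [0,0,-0.9],"delta_rot": [0,0,0],"grip": 0.6},
    {"xyz": [0,0,-0.9],"delta_rot": [0,0,0],"grip": 1},
  ],
)

```text
t: 15.68
eef_pos: [573.0, -141.0, 185.3]
eef_rot: [179.7, -0.2, 84.6]
force: [-0.2, 0.1, -0.5]
gripper_width: 29.6
```

```bash
python3 go.py 573 -140 180 84.6
python3 - <<'E'
from h import *
im=grab('wrist','w5');cv2.imwrite('pics/c7.png',cv2.resize(im[0:240,160:480],None,fx=2.5,fy=2.5,interpolation=2))
E
```

```text
pos [ 573.  -141.   185.3] [179.73  -0.19  84.61] F [-0.2  0.1 -0.5] w 29.6 t 15.675
xyz [ 0.006 -0.001  0.035] rot [ 0.006 -0.004  0.   ]
```

View pics/c7.png

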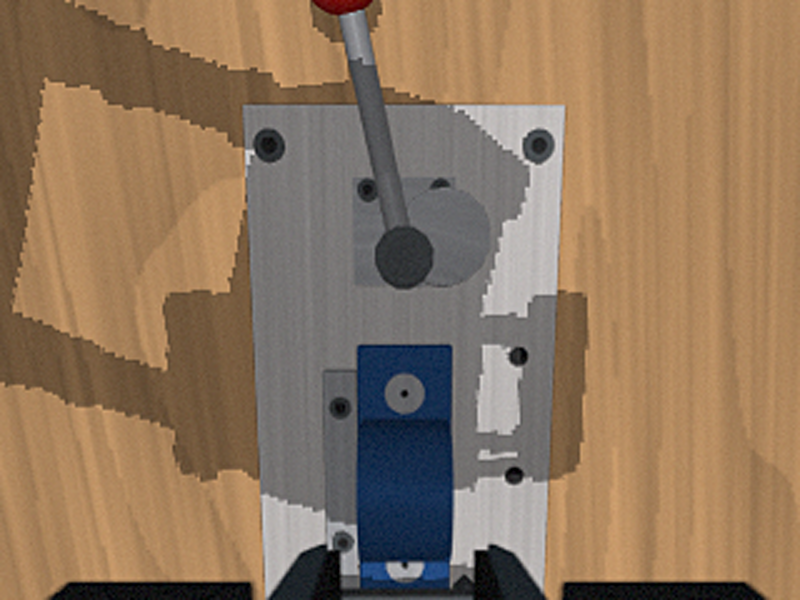

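The pedestal sits home and square along the fence (foot end at crop row 345, columns 357–452; pivot at (404,257)). Next is the knob: I'll straddle it loosely with open jaws and push with one pad along the arc.

```bash
python3 - <<'E'
from h import *
s=ctrl.sense();Rm=R.from_euler('xyz',s['eef_rot'],degrees=True)
W=lambda uv,z:ray('w5',(np.array(uv)+.5)/2.5-.5+np.array([160,0]),z)
p=W([(404,257),(357,345),(452,345),(342,-12)],[39.5,24,24,56]);print(p.round(1),Rm.inv().apply(p-s['eef_pos']).round(1))
E
python3 go.py 568.9 36 185 97.6
```

```text
[[580.7 -53.3  39.5]
 [559.1 -83.5  24. ]
 [596.5 -87.1  24. ]
 [568.8  29.5  56. ]] [[ 87.3  -0.2 144.6]
 [ 55.1 -18.9 159.9]
 [ 55.   18.7 160. ]
 [168.6 -19.8 128.4]]
pos [ 572.3 -140.8  183.8] [179.87  -0.22  84.61] F [-0.   0.  -0.3] w 25.7 t 15.725
xyz [ 1.171 -0.133 -0.004] rot [ 0.003 -0.005 -0.289]
```

Emit:
send_rows(
  moves=[
    {"xyz": [0.3,0,0],"delta_rot": [0,0,0],"grip": 0.4},
    {"xyz": [0.6,0,0],"delta_rot": [0,0,-0.15],"grip": 0.4},
    {"xyz": [0.9,0,0],"delta_rot": [0,0,-0.29],"grip": 0.4},
    {"xyz": [0.9,0,0],"delta_rot": [0,0,-0.29],"grip": 0.4},
  ],
)

```text
t: 16.23
eef_pos: [584.1, -3.5, 182.4]
eef_rot: [180.0, -0.3, 97.9]
force: [-0.5, 0.2, 0.9]
gripper_width: 54.8
```

```bash
python3 go.py 568.9 36 90 97.6
```

```text
pos [584.1  -3.5 182.4] [180.    -0.26  97.92] F [-0.5  0.2  0.9] w 54.8 t 16.225
xyz [ 0.272 -0.064  0.617] rot [ 0.    -0.006  0.007]
```

Emit:
send_rows(
  moves=[
    {"xyz": [0.15,-0.03,0],"delta_rot": [0,-0.006,0.007],"grip": 0.4},
    {"xyz": [0.272,-0.064,0.1],"delta_rot": [0,-0.006,0.007],"grip": 0.4},
    {"xyz": [0.272,-0.064,0.4],"delta_rot": [0,-0.006,0.007],"grip": 0.4},
    {"xyz": [0.272,-0.064,0.6],"delta_rot": [0,-0.006,0.007],"grip": 0.4},
    {"xyz": [0.272,-0.064,0.7],"delta_rot": [0,-0.006,0.007],"grip": 0.4},
    {"xyz": [0.272,-0.064,0.77],"delta_rot": [0,-0.006,0.007],"grip": 0.4},
    {"xyz": [0.272,-0.064,0.81],"delta_rot": [0,-0.006,0.007],"grip": 0.4},
    {"xyz": [0.272,-0.064,0.81],"delta_rot": [0,-0.006,0.007],"grip": 0.4},
  ],
)

```text
t: 17.23
eef_pos: [569.0, 36.0, 61.3]
eef_rot: [180.0, 0.0, 97.6]
force: [0.3, 0.5, 0.6]
gripper_width: 54.4
```

```bash
cat > arc.py <<'E'
from h import *
import sys
pv=np.array([580.7,-53.3]);s=ctrl.sense();p=s['eef_pos'];Rm=R.from_euler('xyz',s['eef_rot'],degrees=True)
yaw=s['eef_rot'][2];x=np.array([np.cos(np.radians(yaw)),np.sin(np.radians(yaw))]);y=np.array([x[1],-x[0]])
v=p[:2]-pv;d=v@y;w=s['gripper_width']
F=s['force'][:2]
b=pv+0
th=yaw-np.degrees((d-(w/2-14))/90)   # lever angle if trailing pad touches
print('t',s['t'],'yaw',yaw.round(2),'r',(v@x).round(1),'d',d.round(1),'z',p[2].round(1),'w',round(w,1),'Ft',(F@y).round(2),'Fr',(F@x).round(2),'Fz',s['force'][2].round(1),'cam(if touching) rad',np.radians(210-95.4-th).round(3))
for a in map(float,sys.argv[1:]):
    tgt_yaw=yaw-a;X=np.array([np.cos(np.radians(tgt_yaw)),np.sin(np.radians(tgt_yaw))]);Y=np.array([X[1],-X[0]])
    P=np.r_[pv+90*X+(w/2-14)*Y,58.]
    print(a,'xyz',(Rm.inv().apply(P-p)/150).round(3),'rz',round(a/45,3))
E
python3 arc.py 0 10 20 30 40
```

```text
t 17.225 yaw 97.6 r 90.1 d 0.2 z 61.3 w 54.4 Ft 0.33 Fr 0.46 Fz 0.6 cam(if touching) rad 0.153
0.0 xyz [-0.     0.086  0.022] rz 0.0
10.0 xyz [-0.025  0.189  0.022] rz 0.222
20.0 xyz [-0.067  0.286  0.022] rz 0.444
30.0 xyz [-0.125  0.375  0.022] rz 0.667
40.0 xyz [-0.197  0.451  0.022] rz 0.889
```

Emit:
send_rows(
  moves=[
    {"xyz": [0,0.05,0.022],"delta_rot": [0,0,0],"grip": 0.4},
    {"xyz": [0,0.086,0.022],"delta_rot": [0,0,0],"grip": 0.4},
    {"xyz": [-0.01,0.137,0.022],"delta_rot": [0,0,0.11],"grip": 0.4},
    {"xyz": [-0.025,0.189,0.022],"delta_rot": [0,0,0.222],"grip": 0.4},
    {"xyz": [-0.044,0.238,0.022],"delta_rot": [0,0,0.333],"grip": 0.4},
    {"xyz": [-0.067,0.286,0.022],"delta_rot": [0,0,0.444],"grip": 0.4},
    {"xyz": [-0.095,0.332,0.022],"delta_rot": [0,0,0.556],"grip": 0.4},
    {"xyz": [-0.125,0.375,0.022],"delta_rot": [0,0,0.667],"grip": 0.4},
  ],
)

```text
t: 18.23
eef_pos: [627.8, 24.9, 58.2]
eef_rot: [180.0, -0.0, 67.4]
force: [-1.8, 0.1, 0.5]
gripper_width: 54.7
```

```bash
python3 arc.py 5 10 15 20 25 30
```

```text
t 18.225 yaw 67.42 r 90.3 d 13.4 z 58.2 w 54.7 Ft -1.73 Fr -0.56 Fz 0.5 cam(if touching) rad 0.824
5.0 xyz [-0.012  0.052  0.001] rz 0.111
10.0 xyz [-0.027  0.102  0.001] rz 0.222
15.0 xyz [-0.045  0.152  0.002] rz 0.333
20.0 xyz [-0.069  0.199  0.002] rz 0.444
25.0 xyz [-0.096  0.245  0.002] rz 0.556
30.0 xyz [-0.127  0.288  0.002] rz 0.667
```

Emit:
send_rows(
  moves=[
    {"xyz": [-0.012,0.052,0],"delta_rot": [0,0,0.111],"grip": 0.4},
    {"xyz": [-0.027,0.102,0],"delta_rot": [0,0,0.222],"grip": 0.4},
    {"xyz": [-0.045,0.152,0],"delta_rot": [0,0,0.333],"grip": 0.4},
    {"xyz": [-0.069,0.199,0],"delta_rot": [0,0,0.444],"grip": 0.4},
    {"xyz": [-0.096,0.245,0],"delta_rot": [0,0,0.556],"grip": 0.4},
    {"xyz": [-0.127,0.288,0],"delta_rot": [0,0,0.667],"grip": 0.4},
  ],
)

```text
t: 18.98
eef_pos: [660.8, -9.3, 58.4]
eef_rot: [180.0, -0.0, 37.3]
force: [-1.0, -0.6, -1.3]
gripper_width: 54.8
```

```bash
python3 arc.py 2 4 6 8 10
```

```text
t 18.975 yaw 37.26 r 90.4 d 13.4 z 58.4 w 54.8 Ft -0.15 Fr -1.15 Fz -1.3 cam(if touching) rad 1.35
2.0 xyz [-0.006  0.021  0.003] rz 0.044
4.0 xyz [-0.01   0.041  0.003] rz 0.089
6.0 xyz [-0.015  0.062  0.003] rz 0.133
8.0 xyz [-0.021  0.082  0.003] rz 0.178
10.0 xyz [-0.027  0.103  0.003] rz 0.222
```

Emit:
send_rows(
  moves=[
    {"xyz": [-0.006,0.021,0],"delta_rot": [0,0,0.044],"grip": 0.4},
    {"xyz": [-0.01,0.041,0],"delta_rot": [0,0,0.089],"grip": 0.4},
    {"xyz": [-0.015,0.062,0],"delta_rot": [0,0,0.133],"grip": 0.4},
    {"xyz": [-0.021,0.082,0],"delta_rot": [0,0,0.178],"grip": 0.4},
  ],
)

```text
t: 19.48
eef_pos: [665.8, -21.0, 58.4]
eef_rot: [180.0, -0.0, 29.1]
force: [-0.1, 1.3, -0.1]
gripper_width: 54.6
```

```bash
python3 arc.py 1 2 3 4 5
```

```text
t 19.475 yaw 29.14 r 90.1 d 13.2 z 58.4 w 54.6 Ft -1.24 Fr 0.55 Fz -0.1 cam(if touching) rad 1.491
1.0 xyz [-0.002  0.011  0.003] rz 0.022
2.0 xyz [-0.004  0.021  0.003] rz 0.044
3.0 xyz [-0.006  0.032  0.003] rz 0.067
4.0 xyz [-0.008  0.042  0.003] rz 0.089
5.0 xyz [-0.01   0.052  0.003] rz 0.111
```

Free so far. Small steps of about 2° now, reading the force each time.

Emit:
send_rows(
  moves=[
    {"xyz": [-0.002,0.011,0],"delta_rot": [0,0,0.022],"grip": 0.4},
    {"xyz": [-0.004,0.021,0],"delta_rot": [0,0,0.044],"grip": 0.4},
    {"xyz": [-0.004,0.021,0],"delta_rot": [0,0,0.044],"grip": 0.4},
  ],
)

```text
t: 19.85
eef_pos: [666.8, -24.2, 58.5]
eef_rot: [180.0, -0.0, 27.2]
force: [0.7, -0.7, -0.4]
gripper_width: 54.7
```

Emit:
send_rows(
  moves=[
    {"xyz": [-0.002,0.011,0],"delta_rot": [0,0,0.022],"grip": 0.4},
    {"xyz": [-0.004,0.021,0],"delta_rot": [0,0,0.044],"grip": 0.4},
    {"xyz": [-0.004,0.021,0],"delta_rot": [0,0,0.044],"grip": 0.4},
  ],
)

```text
t: 20.23
eef_pos: [667.8, -27.4, 58.5]
eef_rot: [180.0, -0.0, 25.1]
force: [-0.4, 0.0, -0.8]
gripper_width: 55.1
```

```bash
python3 arc.py 1 2
```

```text
t 20.225 yaw 25.14 r 89.8 d 13.6 z 58.5 w 55.1 Ft -0.19 Fr -0.34 Fz -0.8 cam(if touching) rad 1.562
1.0 xyz [-0.001  0.01   0.003] rz 0.022
2.0 xyz [-0.002  0.021  0.003] rz 0.044
```

Emit:
send_rows(
  moves=[
    {"xyz": [-0.001,0.01,0],"delta_rot": [0,0,0.022],"grip": 0.4},
    {"xyz": [-0.002,0.021,0],"delta_rot": [0,0,0.044],"grip": 0.4},
  ],
)

```text
t: 20.48
eef_pos: [668.8, -30.5, 58.4]
eef_rot: [180.0, -0.0, 23.1]
force: [-0.9, 1.6, 0.0]
gripper_width: 54.8
```

Emit:
send_rows(
  moves=[
    {"xyz": [-0.001,0.01,0],"delta_rot": [0,0,0.022],"grip": 0.4},
    {"xyz": [-0.003,0.021,0],"delta_rot": [0,0,0.044],"grip": 0.4},
  ],
)

```text
t: 20.72
eef_pos: [669.6, -33.7, 58.4]
eef_rot: [180.0, -0.0, 21.0]
force: [-1.5, 1.0, 0.8]
gripper_width: 55.0
```

```bash
python3 arc.py 1 2
```

```text
t 20.725 yaw 21.05 r 90.0 d 13.6 z 58.4 w 55.0 Ft -1.44 Fr -1.01 Fz 0.8 cam(if touching) rad 1.635
1.0 xyz [-0.002  0.009  0.003] rz 0.022
2.0 xyz [-0.003  0.02   0.003] rz 0.044
```

Emit:
send_rows(
  moves=[
    {"xyz": [-0.002,0.01,0],"delta_rot": [0,0,0.022],"grip": 0.4},
    {"xyz": [-0.003,0.021,0],"delta_rot": [0,0,0.044],"grip": 0.4},
  ],
)

```text
t: 20.98
eef_pos: [670.3, -36.9, 58.4]
eef_rot: [180.0, -0.0, 19.0]
force: [-0.7, 0.9, -0.3]
gripper_width: 54.6
```

Emit:
send_rows(
  moves=[
    {"xyz": [-0.001,0.01,0],"delta_rot": [0,0,0.022],"grip": 0.4},
    {"xyz": [-0.003,0.021,0],"delta_rot": [0,0,0.044],"grip": 0.4},
  ],
)

```text
t: 21.22
eef_pos: [670.9, -40.2, 58.4]
eef_rot: [180.0, -0.0, 17.0]
force: [-1.4, 1.1, -0.2]
gripper_width: 54.9
```

```bash
python3 arc.py 1 2
```

```text
t 21.225 yaw 16.95 r 90.1 d 13.7 z 58.4 w 54.9 Ft -1.46 Fr -1.02 Fz -0.2 cam(if touching) rad 1.708
1.0 xyz [-0.003  0.008  0.003] rz 0.022
2.0 xyz [-0.004  0.019  0.003] rz 0.044
```

Emit:
send_rows(
  moves=[
    {"xyz": [-0.002,0.01,0],"delta_rot": [0,0,0.022],"grip": 0.4},
    {"xyz": [-0.003,0.02,0],"delta_rot": [0,0,0.044],"grip": 0.4},
  ],
)

```text
t: 21.48
eef_pos: [671.4, -43.2, 58.4]
eef_rot: [180.0, -0.0, 14.9]
force: [-0.3, 0.8, 0.1]
gripper_width: 54.9
```

Emit:
send_rows(
  moves=[
    {"xyz": [-0.001,0.01,0],"delta_rot": [0,0,0.022],"grip": 0.4},
    {"xyz": [-0.003,0.02,0],"delta_rot": [0,0,0.044],"grip": 0.4},
  ],
)

```text
t: 21.72
eef_pos: [671.7, -46.4, 58.4]
eef_rot: [180.0, -0.0, 12.9]
force: [-0.9, 0.1, -0.2]
gripper_width: 55.1
```

```bash
python3 arc.py 1 2
```

```text
t 21.725 yaw 12.85 r 90.3 d 13.5 z 58.4 w 55.1 Ft -0.27 Fr -0.83 Fz -0.2 cam(if touching) rad 1.775
1.0 xyz [-0.003  0.011  0.003] rz 0.022
2.0 xyz [-0.005  0.021  0.003] rz 0.044
```

Emit:
send_rows(
  moves=[
    {"xyz": [-0.003,0.011,0],"delta_rot": [0,0,0.022],"grip": 0.4},
    {"xyz": [-0.005,0.022,0],"delta_rot": [0,0,0.044],"grip": 0.4},
  ],
)

```text
t: 21.98
eef_pos: [671.7, -49.6, 58.4]
eef_rot: [-180.0, -0.0, 10.8]
force: [0.5, 4.6, -0.7]
gripper_width: 54.6
```

Emit:
send_rows(
  moves=[
    {"xyz": [-0.001,0.01,0],"delta_rot": [0,0,0.022],"grip": 0.4},
    {"xyz": [-0.003,0.02,0],"delta_rot": [0,0,0.044],"grip": 0.4},
  ],
)

```text
t: 22.22
eef_pos: [671.6, -52.1, 58.3]
eef_rot: [-179.9, 0.0, 8.8]
force: [-0.7, 7.7, 0.1]
gripper_width: 55.1
```

```bash
python3 arc.py 1 2
```

```text
t 22.225 yaw 8.75 r 90.1 d 12.7 z 58.3 w 55.1 Ft -7.72 Fr 0.48 Fz 0.1 cam(if touching) rad 1.838
1.0 xyz [-0.002  0.016  0.002] rz 0.022
2.0 xyz [-0.004  0.027  0.002] rz 0.044
```

Tight: 4.6 N, then 7.7 N for a moment on the last step, a bit above what I wanted. Backing the pad off and lifting away.

Emit:
send_rows(
  moves=[
    {"xyz": [0,-0.03,0],"delta_rot": [0,0,0],"grip": 0.4},
    {"xyz": [0,-0.085,0],"delta_rot": [0,0,0],"grip": 0.4},
    {"xyz": [0,-0.085,0],"delta_rot": [0,0,0],"grip": 0.4},
    {"xyz": [0,-0.085,-0.2],"delta_rot": [0,0,0],"grip": 0.4},
    {"xyz": [0,-0.085,-0.5],"delta_rot": [0,0,0],"grip": 0.4},
    {"xyz": [0,-0.085,-0.9],"delta_rot": [0,0,0],"grip": 0.4},
    {"xyz": [0,-0.085,-1],"delta_rot": [0,0,0],"grip": 0.4},
  ],
)

```text
t: 23.1
eef_pos: [671.5, -40.0, 212.7]
eef_rot: [179.9, -0.3, 8.8]
force: [0.5, -0.7, -0.7]
gripper_width: 54.7
```

Emit:
send_rows(
  moves=[
    {"xyz": [-0.4,0.2,-0.1],"delta_rot": [0,0,0],"grip": 0.4},
    {"xyz": [-0.8,0.5,-0.2],"delta_rot": [0,0,0],"grip": 0.4},
    {"xyz": [-1,0.5,-0.3],"delta_rot": [0,0,0],"grip": 0.4},
    {"xyz": [-1,0.5,-0.3],"delta_rot": [0,0,0],"grip": 0.4},
  ],
)

```text
t: 23.6
eef_pos: [532.3, -138.3, 257.8]
eef_rot: [179.9, -0.4, 8.6]
force: [0.4, 0.4, 0.5]
gripper_width: 54.6
```

```bash
python3 go.py 573 -140 180 84.6
python3 - <<'E'
from h import *
im=grab('wrist','w6')
print(proj('w6',[(580.7,-53.3,39.5),(572.4,-140.5,24),(567.2,-195.5,40)]).round())
cv2.imwrite('pics/c8.png',cv2.resize(im[0:240,160:480],None,fx=2.5,fy=2.5,interpolation=2))
E
```

```text
pos [ 532.3 -138.3  257.8] [179.9   -0.36   8.63] F [0.4 0.4 0.5] w 54.6 t 23.6
xyz [0.263 0.051 0.521] rot [ 0.007 -0.005 -1.688]
[[256. 132.]
 [329. 150.]
 [374. 162.]]
```

View pics/c8.png

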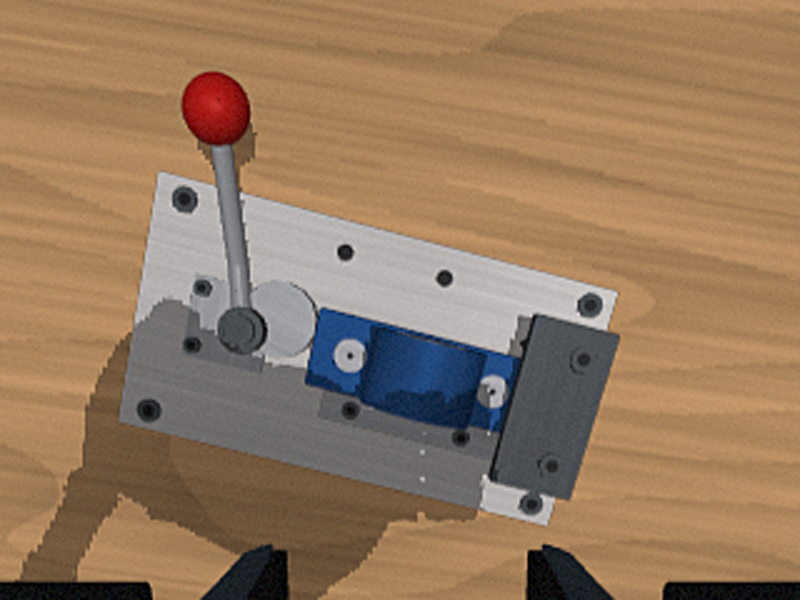

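The cam disc (282,320) bears on the foot end (321,309)–(306,384), and the foot is under the toe along the fence. The knob is at (215,108) and the robot is clear. Last numeric check before handing in.

Run:
```python
from h import *
W=lambda uv,z:ray('w6',(np.array(uv)+.5)/2.5-.5+np.array([160,0]),z)
p=W([(242,328),(215,108),(321,309),(306,384),(518,359)],[39.5,56,24,24,24]);v=p[1]-p[0]
print(p.round(1),'lever r',np.hypot(*v[:2]).round(1),'cam',np.radians(114.6-np.degrees(np.arctan2(v[1],v[0]))).round(3))
x=np.array([np.cos(np.radians(-95.4)),np.sin(np.radians(-95.4))]);y=np.array([-x[1],x[0]])
e=p[2:4].mean(0)[:2]-p[0][:2];print('foot end from pivot',e@x,e@y,'yaw',np.degrees(np.arctan2(*(p[2]-p[3])[1::-1]))-90)
print(ctrl.sense()['force'].round(1)); print(ctrl.finish_job())
```

```text
[[ 582.4  -53.9   39.5]
 [ 670.5  -37.3   56. ]
 [ 596.2  -87.5   24. ]
 [ 559.6  -84.6   24. ]
 [ 586.9 -185.6   24. ]] lever r 89.7 cam 1.814
foot end from pivot 32.43308255952992 -1.475152825343817 yaw -94.57809495126813
[0.5 0.3 0.2]
the job is handed in; nothing more can be done
None
```

I loaded the larger blue pedestal into the fixture, clamped it with the cam and handed the job in at about 24 s of the 72 s. No verdict came back.

- **Pressing home:** I set the pedestal down between the toe and the cam and slid it under the toe until it met the back wall. It stopped about 0.6 mm short of where I had measured home to be, which is within my measuring error. I held a steady push of 13–15 N for more than a second with the cam still open, and nudged it gently against the fence.
- **Clamping:** I turned the lever clockwise with one finger pad until it grew tight, then backed off and lifted clear.

**Last checks:**
- **Cam and lever:** The cam reads about 1.81 rad, and the lever length came out at 89.7 mm against the given 90.
- **Pedestal:** The foot end is about 32 mm from the pivot, as it should be when home. The foot is square within about 1°, it lies along the fence under the toe, and the cam disc bears on its end.
- **Robot:** It touches nothing; the wrist force was about 0.5 N.

**What was off:**
- **Overtightening:** The knob force went from 4.6 N to a momentary 7.7 N on the last 2° step, slightly over the 7 N mark.
- **Not measured:** I could not directly measure the clamping force on the toe block, or whether it stayed under 35 N.
- **Sideways position:** The last picture puts the foot 1.5 mm off the pivot line, on the fence side. The closer earlier picture put it about on that line, so I put this down to measuring error.

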